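Clamp the pastry die in its holder to the ratchet's click

TASK

Set the loose pastry die flat in the channel of the bench die holder, then turn the black ratchet knob clockwise until the jaw has pushed the die against the end stop and the knob slips. Give it two or three clicks of slip (the knob turns on by a quarter to a third of a right angle while the steel collar under it stands still), no more than four, then let go. Do not ram or press the die hard into the holder, do not crush the knob between the fingers or lean on it, and leave the cutter, the shaker and the scraper where they are.

Things in the scene. Friction and masses are not known exactly. Their poses are not given: they have to be found in the camera images.
- holder: Die holder, screwed to the bench: grey base plate 110 mm (x) by 220 mm (y from -125 to +95), 14 mm thick. Origin on the bench surface, on the channel's centre line; z up. An open-topped channel runs along y at x = 0; an end stop closes it at +y; a blue gear housing with the knob stands at the -y end (y = -110 to -35, top at z = 48 mm).
- channel (a point): Centre of the channel floor, where the die goes: (0, 33, 14) mm in the holder's frame, same axes. Two aluminium rails, inner faces 52 mm apart (x = -26, +26), tops 18 mm above the floor, inner top edges bevelled 4 mm. Stop face 37 mm to +y of this point; the jaw's face starts 30 to 40 mm to -y of it, so a 60 mm die has 7 to 17 mm of play.
- jaw_exit (a point): Middle of the housing's +y face at channel floor level, (0, -35, 14) mm in the holder's frame. The brass jaw, 44 mm wide, z = 15 to 38 mm, comes out here along +y. Turning the knob clockwise drives it 6 mm per radian towards the stop; it pushes the die before it along the channel.
- stop (a point): Point on the aluminium end stop's face, on the channel's centre line at floor level: (0, 70, 14) mm in the holder's frame, same axes as the holder. The stop's top is at z = 44 mm.
- die: Loose pastry die, about 0.3 kg: aluminium block 50 mm (x) by 60 mm (y) by 30 mm high, with a white plastic grip bar on top, 20 mm (x) by 36 mm (y), z = 30 to 56 mm. Origin at the centre of the underside; z up. In the holder its 60 mm length lies along the channel, either way round (it is the same both ways). Take it by the bar, fingers closing along x.
- knob_top (a point): Centre of the top of the black fluted ratchet knob, at (0, -75, 91) mm in the holder's frame; its axes turn with the knob. The knob is round, 46 mm across, 36 mm tall, axis vertical, white pointer on top. Grip its sides from above at any yaw, with 20 to 35 N. Clockwise from above tightens: 0.28 N m turns it freely, it slips after 1.3 to 3.1 rad.
- collar_top (a point): Centre of the steel collar right under the knob, 66 mm across, top at z = 53 mm (2 mm under the knob), with a red mark; turns with the screw that drives the jaw. When the jaw is blocked the knob slips on the collar at a steady 0.45 N m, without bumps. Knob and collar stay where they are left; turning it back loosens the clamp.
- ratchet (a joint): How far the knob has slipped clockwise on its collar, in rad: 0 at the start, stays 0 while knob, collar and jaw turn together, grows while the knob slips; one click is 0.2 rad.
- cutter: Bystander: steel ring cutter, 68 mm diameter, 40 mm high, origin at the centre of its underside.
- shaker: Bystander: aluminium flour shaker can, 60 mm diameter, 95 mm high, origin at the centre of its underside.
- scraper: Bystander: dough scraper lying flat, steel blade 75 by 140 mm with a wooden grip along one long edge, 24 mm high; origin under its blade's centre.
Things that resemble listed ones, but are neither listed nor needed, are in the scene too. What is shaped like the die but orange or pink is not meant.

How it is judged:
By the outcome, as a careful person would: the job done as asked, in the order asked, and still so for the second after the job is handed in, with the robot touching nothing.
It also fails if it takes over 72 s, if anything falls off the work surface, if the arm or the gripper's body presses on something with over 40 N, if the wrist force passes 120 N, or if a joint passes its speed limit or range.

ROBOT

A 6-joint arm with a two-finger parallel gripper is mounted at the origin on the work surface. World frame = base frame: x ahead of the robot, y to its left, z up, the work surface at z = 0. Lengths are in m, angles in rad, forces in N, time in s.
With the tool pointing down it reaches from about 0.225 to 0.875 m from the base axis. Payload 3.4 kg.
Tool frame: the origin (TCP) lies on the centre line of the jaws, within the pads' length; the fingertips stand 17 mm ahead of it and the grasp point (between the pads) lies 2 mm behind it (nose_length is the distance from the TCP to the fingertips, in m); z points along the fingers, y is the line along which they close (so a half turn about z gives the same grasp; the last joint's range is limited). The gripper opens to 85 mm and grips with 20 to 120 N. Pads are 22 mm wide; open, the fingers measure 114 mm over their backs; the gripper's body (76 mm by 85 mm) begins 54 mm behind the grasp point. The pads swing forward as they close: fully open they stand 13 mm farther back than shut.
Start: joints at [1.159, 0.276, 1.505, -0, 1.361, -0.121], TCP at [0.165, 0.551, 0.248] pointing down, gripper open.
Joint ranges: [-2.89, 2.89], [-0.75, 2.08], [0.22, 2.7], [-1.18, 4.32], [0.11, 2.71], [-2.7, 2.7]. Speed limits (rad/s): [2.57, 2.57, 3.14, 3.14, 3.14, 3.14].

INTERFACE

Orientations are given as a unit quaternion [w, x, y, z].
In Python, from rig import get_state, get_image, sign_off, find_in, place_of, nose_length gives the robot as it stands.
- The arm moves only by the tool apply_moves, never from a script. Its argument "deltas" is one flat list of numbers, 5 for each row, row after row: the finger opening in mm, from 0 to 85.4, then the shift along the tool's x, y, z in mm, then the turn about the tool's z in degrees. A call has 1 to 12 rows; each row is the pose to reach, as a shift and turn from the pose commanded when the call began, along the tool's axes at that moment; what a row does not reach only later rows make up. A row lasts 1/12 s, in which the tool goes at most 41.7 mm and 7.16 degrees, less where a joint would pass 70% of its speed; a pose out of reach is approached as far as the arm can. A call with a gripper value outside its range is refused whole. The fingers move at their own pace and stop on an object; "squeeze" is the grip in N (left out, the last holds). Time passes only in rows, so rows that repeat a pose let the fingers close. It gives the time, the measured TCP pose, the force, the opening and the grip force at its end, in the units of the state.
- get_state(): the state, without advancing time (a new reading comes with each control period).
- get_image(name): name is "scene" or "top" or "wrist"; returns a dict with "frame" (420x560x3 uint8, red, green, blue), "K" (3x3 intrinsics, pixels), "position" and "orientation" of the camera in the world. Camera axes: x right, y down, z forward; pixel columns grow to the right and rows downward; lengths in m; the calibration is good to about 2 mm. A picture is of the moment at which its call begins. There is no depth.
- sign_off(): hands the job in; it is judged then, once.
Trained networks look in a picture, given as the dict that the camera call returned (one of the last four; its "shot" number tells which), for a name from the list of things; names that differ only in an ending like _2 or _b are one class to them, and where a whole thing is asked for, a point or a joint stands for the part that bears it (a point fixed in the world has none). Each returns a list of dicts, best first, with "score" (0 to 1); they miss things now and then, are a little off and sometimes report something else, mostly with a low value. They report only what shows in the picture. A call takes as long as a camera call. They do not tell look-alikes from the thing itself.
- find_in(query, picture): "point" ([column, row] in pixels, amid what is visible of it).
- place_of(query, picture): "point" ([column, row] in pixels: a listed point, or the origin of a listed thing).
The state is a dict: "clock": time; "qpos": joint angles; "qd": joint speeds; "effort": joint torques, N m; "position": TCP position; "ee_rot": TCP orientation; "contact_force": force on the tool from outside, world axes, zero at the start; "moment": the same for the moment, N m; "width": finger opening in m; "gripper_force": force on a finger pad.
Only numpy, scipy, OpenCV 4.12 (cv2) and the standard library are available. Lean on these libraries where they do the work, as an engineer would, in place of code of your own. Each camera call takes 0.05 s, during which the arm holds its last target. There are 200 camera calls.

## Working session

There is one attempt and no reset: what is moved stays moved. The work goes in short steps, Python scripts to look and compute and a tool call to move; the robot and the scene stay as the last step left them, time stands still between calls to the robot, and variables do not carry over. Pictures are saved under pics/ and viewed, at most 10 in all, crops included, and the job is handed in when it is done.

Besides the shell and the picture viewer there is one more tool, called after ">>>" as name(argument=value, ...) on one line, values as JSON. apply_moves: Moves the arm, as the interface text tells. Its arguments: {"type":"object","properties":{"deltas":{"type":"array"},"squeeze":{"type":"number"}},"required":["deltas"]}

```bash
mkdir -p pics; ls; cat > h.py <<'E'
import numpy as np, cv2
from scipy.spatial.transform import Rotation as R
from rig import *
def rot(q): return R.from_quat([q[1],q[2],q[3],q[0]]).as_matrix()
def ray(im,p):
    d=rot(im["orientation"])@np.linalg.inv(im["K"])@np.array([p[0],p[1],1.]);return np.array(im["position"]),d
def at_z(im,p,z):
    o,d=ray(im,p);return o+d*(z-o[2])/d[2]
def proj(im,P):
    c=rot(im["orientation"]).T@(np.array(P)-im["position"]);u=im["K"]@c;return u[:2]/u[2]
def tri(l):
    A=np.zeros((3,3));b=np.zeros(3)
    for im,p in l:
        o,d=ray(im,p);d=d/np.linalg.norm(d);M=np.eye(3)-np.outer(d,d);A+=M;b+=M@o
    return np.linalg.solve(A,b)
def save(im,n,sc=1):
    f=im["frame"][:,:,::-1]; cv2.imwrite(f"pics/{n}.png",f)
def totool(v):  # world shift -> tool mm
    return rot(get_state()["ee_rot"]).T@np.array(v)*1000
E
python3 - <<'E'
from h import *
s=get_state();print(s, nose_length if not callable(nose_length) else nose_length())
a=get_image("scene");b=get_image("top")
save(a,"s0");save(b,"t0")
for n in ["holder","channel","jaw_exit","stop","die","knob_top","collar_top","cutter","shaker","scraper"]:
  for im,t in((a,"scene"),(b,"top")):
    print(n,t,[(np.round(r["point"]).tolist(),round(r["score"],2)) for r in place_of(n,im)[:4]])
print(a["position"],b["position"])
E
```

```text
pics
{'clock': 0.0, 'qpos': array([ 1.15898548e+00,  2.76563739e-01,  1.50613552e+00, -1.60752091e-06,
        1.36068090e+00, -1.20995606e-01]), 'qd': array([ 0.0018573 ,  0.00011113, -0.00028288, -0.00013436, -0.00044968,
       -0.00118682]), 'effort': array([-1.46945213e-04, -4.16766822e+01, -2.45810527e+01, -4.13022944e-04,
        1.07753740e-02, -8.49007851e-07]), 'position': array([0.16467501, 0.5503973 , 0.24745655]), 'ee_rot': array([-2.34534807e-04,  1.44895536e-01,  9.89446555e-01, -8.62434446e-04]), 'contact_force': array([-0.37600433,  0.4805367 , -0.8882097 ]), 'moment': array([ 0.00729822, -0.00534354,  0.00103315]), 'gripper_force': 0.0, 'width': 0.08549691312816021} 0.017
holder scene [([332.0, 263.0], 0.77)]
holder top [([238.0, 207.0], 0.89), ([222.0, 204.0], 0.33)]
channel scene [([343.0, 268.0], 0.61), ([332.0, 263.0], 0.45)]
channel top [([224.0, 206.0], 0.74)]
jaw_exit scene [([340.0, 267.0], 0.73), ([318.0, 253.0], 0.61)]
jaw_exit top [([248.0, 208.0], 0.59)]
stop scene [([350.0, 274.0], 0.96), ([436.0, 316.0], 0.37)]
stop top [([210.0, 202.0], 0.91)]
die scene [([352.0, 276.0], 0.66), ([262.0, 223.0], 0.63), ([220.0, 174.0], 0.63), ([229.0, 204.0], 0.6)]
die top [([391.0, 250.0], 0.98), ([316.0, 219.0], 0.81), ([356.0, 217.0], 0.57)]
knob_top scene [([311.0, 223.0], 0.95)]
knob_top top [([260.0, 205.0], 0.84)]
collar_top scene [([308.0, 230.0], 0.95)]
collar_top top [([261.0, 210.0], 0.91), ([237.0, 208.0], 0.24)]
cutter scene [([195.0, 239.0], 0.93)]
cutter top [([352.0, 170.0], 0.81)]
shaker scene [([311.0, 221.0], 0.73)]
shaker top [([414.0, 204.0], 0.55), ([249.0, 208.0], 0.42)]
scraper scene [([434.0, 315.0], 0.77)]
scraper top [([137.0, 213.0], 0.8)]
[1.20220423 0.40648524 0.92187526] [0.27799863 0.014103   1.41110091]
```

```bash
python3 - <<'E'
import cv2
a=cv2.imread("pics/s0.png")[130:350,150:480];b=cv2.imread("pics/t0.png")[130:290,100:450]
a=cv2.resize(a,(800,533),interpolation=cv2.INTER_CUBIC);b=cv2.resize(b,(800,366),interpolation=cv2.INTER_CUBIC)
cv2.imwrite("pics/s0c.png",a);cv2.imwrite("pics/t0c.png",b)
E
python3 - <<'E'
from h import *
b=get_image("top");a=get_image("scene")
for n,p,z in [("stop",(210,202),.014),("channel",(224,206),.014),("jawx",(248,208),.014),("knob",(260,205),.091),("collar",(261,210),.053),("hold",(238,207),0),("d1",(391,250),0),("d2",(316,219),0),("d3",(356,217),0),("shaker",(414,204),0),("cutter",(352,170),0)]: 
  P=at_z(b,p,z);print(n,np.round(P,3),np.round(proj(a,P)))
E
```

```text
stop [0.548 0.218 0.014] [354. 277.]
channel [0.537 0.179 0.014] [342. 267.]
jawx [0.53  0.114 0.014] [319. 254.]
knob [0.524 0.078 0.091] [309. 225.]
collar [0.517 0.077 0.053] [309. 233.]
hold [0.536 0.143 0.   ] [328. 264.]
d1 [ 0.411 -0.272  0.   ] [220. 174.]
d2 [ 0.499 -0.071  0.   ] [262. 220.]
d3 [ 0.503 -0.181  0.   ] [227. 205.]
shaker [ 0.537 -0.342  0.   ] [173. 190.]
cutter [ 0.636 -0.175  0.   ] [198. 238.]
```

View pics/s0c.png

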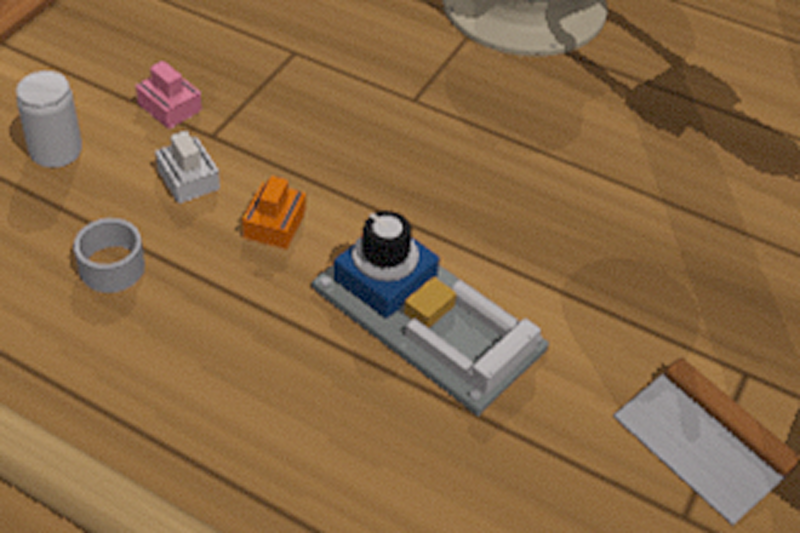

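View pics/t0c.png

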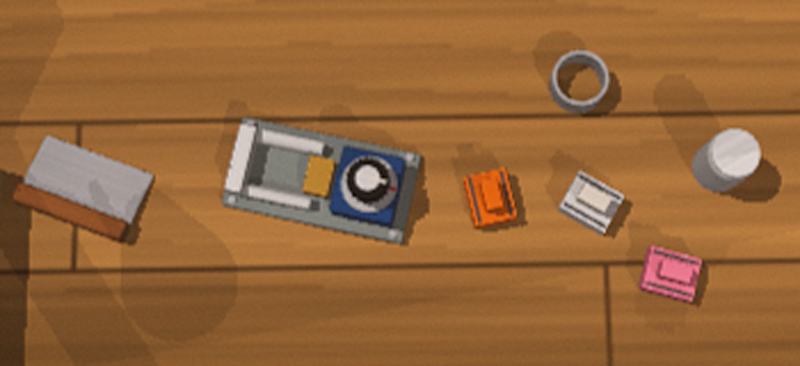

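The scene picture shows one white die (full-image scene ≈ (227,200), top ≈ (358,217)), between the orange and pink look-alikes. The holder's knob is at top (260,205) and its stop at (208,202). The jaw is brass and stands partly out. Next I work out the move to above the die.

```bash
cat >> h.py <<'E'
def plan(target,yaw_closing):
    """target TCP world; yaw_closing: world angle (deg) of the closing line. returns tool shift mm and turn deg about tool z"""
    s=get_state();M=rot(s["ee_rot"]);y=M[:,1];cur=np.degrees(np.arctan2(y[1],y[0]))
    d=(cur-yaw_closing+90)%180-90   # tool z down: + turn about tool z lowers world yaw
    print("shift",np.round(M.T@(np.array(target)-s["position"])*1000,1),"turn",round(d,2),"cur closing",round(cur,2),"q6",round(s["qpos"][5],2),"t",s["clock"])
E
python3 - <<'E'
from h import *
plan([0.46,-0.19,0.20],-25)
w=get_image("wrist");print(rot(get_state()["ee_rot"]).T@(w["position"]-get_state()["position"]),"\n",rot(get_state()["ee_rot"]).T@rot(w["orientation"]),w["K"][0])
E
```

```text
shift [-495.1 -625.2   48.3] turn -81.66 cur closing 73.34 q6 -0.12 t 1.2
[ 0.0693792   0.00024926 -0.12647391] 
 [[ 2.48414561e-04 -9.62499908e-01 -2.71281893e-01]
 [ 9.99999557e-01 -7.06135091e-06  9.40759438e-04]
 [-9.07396489e-04 -2.71282006e-01  9.62499480e-01]] [339.74567997   0.         276.15584268]
```

```bash
python3 - <<'E'
from h import *
plan([0.503,-0.181,0.19],-25)
E
```

```text
shift [-533.8 -604.2   58.3] turn -81.66 cur closing 73.34 q6 -0.12 t 1.25
```

>>> apply_moves(deltas=[85,-534,-604,58,98,85,-534,-604,58,98,85,-534,-604,58,98,85,-534,-604,58,98,85,-534,-604,58,98,85,-534,-604,58,98,85,-534,-604,58,98,85,-534,-604,58,98,85,-534,-604,58,98,85,-534,-604,58,98,85,-534,-604,58,98,85,-534,-604,58,98])

```text
clock: 2.25
position: [0.3746, 0.0963, 0.2127]
ee_rot: [0.0, 0.782, 0.623, 0.001]
contact_force: [0.8, 0.2, 0.8]
width: 0.0853
gripper_force: 0.0
```

```bash
python3 - <<'E'
from h import *
plan([0.503,-0.181,0.19],-25); print(get_state()["position"])
E
```

```text
shift [-241.4  187.3   22.8] turn 12.04 cur closing -12.96 q6 0.3 t 2.25
[0.37461755 0.09629874 0.21271346]
```

>>> apply_moves(deltas=[85,-241,187,23,12,85,-241,187,23,12,85,-241,187,23,12,85,-241,187,23,12,85,-241,187,23,12,85,-241,187,23,12,85,-241,187,23,12,85,-241,187,23,12,85,-241,187,23,12,85,-241,187,23,12,85,-241,187,23,12])

```text
clock: 3.17
position: [0.5032, -0.1764, 0.1892]
ee_rot: [-0.001, 0.841, 0.54, -0.0]
contact_force: [-0.8, -0.4, -0.1]
width: 0.0848
gripper_force: 0.0
```

```bash
python3 - <<'E'
from h import *
w=get_image("wrist");save(w,"w1");s=get_state();print(s["position"],s["clock"])
for n in ["die"]:
    print([(np.round(r["point"]).tolist(),round(r["score"],2),np.round(at_z(w,r["point"],0),3)) for r in place_of(n,w)])
# white bar mask
f=w["frame"];hsv=cv2.cvtColor(f,cv2.COLOR_RGB2HSV)
print(np.round(proj(w,[0.503,-0.181,0.056])))
plan([0.503,-0.181,0.19],-25)
E
```

```text
[ 0.50321439 -0.17610814  0.18948774] 3.2167
[([224.0, 69.0], 0.79, array([ 0.503, -0.064,  0.   ])), ([236.0, 302.0], 0.65, array([ 0.411, -0.274, -0.   ]))]
[280. 204.]
shift [-4.7  1.7 -0.4] turn 0.48 cur closing -24.52 q6 -0.04 t 3.2667
```

View pics/w1.png

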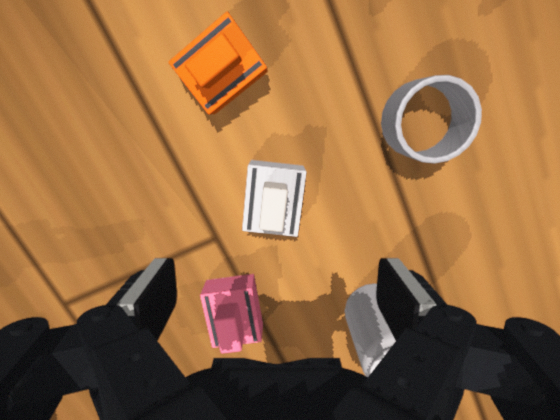

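White die in view, block spanning (243–306, 162–238), bar ≈ (275,208). Pink, shaker and cutter are clear of it; the fingers close roughly across the bar. I'll fit the die's outline to get its pose.

```bash
cat >> h.py <<'E'
from scipy.optimize import minimize
def boxpts(B):
    return np.array([[x,y,z] for (hx,hy,z0,z1) in B for x in(-hx,hx) for y in(-hy,hy) for z in(z0,z1)])
def hull(im,P): return cv2.convexHull(np.array([proj(im,p) for p in P],np.float32))
def fitbox(im,mask,boxes,x0,z):
    def cost(v):
        c,s=np.cos(v[2]),np.sin(v[2]);m=np.zeros(mask.shape,np.uint8)
        for B in boxes:
            P=boxpts([B]);W=np.c_[v[0]+c*P[:,0]-s*P[:,1],v[1]+s*P[:,0]+c*P[:,1],z+P[:,2]]
            cv2.fillConvexPoly(m,np.round(hull(im,W)*16).astype(np.int32),255,cv2.LINE_AA,4)
        return np.abs(m.astype(float)-mask).sum()/mask.sum()
    r=minimize(cost,x0,method="Nelder-Mead",options=dict(initial_simplex=np.array(x0)+np.array([[0,0,0],[.006,0,0],[0,.006,0],[0,0,.12]]),xatol=1e-4,fatol=1e-4))
    return r.x,r.fun
DIE=[(.025,.030,0,.030),(.010,.018,.030,.056)]
E
python3 - <<'E'
from h import *
w=get_image("wrist");f=w["frame"];hsv=cv2.cvtColor(f,cv2.COLOR_RGB2HSV)
m=((hsv[:,:,1]<70)&(hsv[:,:,2]>60)).astype(np.uint8)
m[:, :235]=0;m[:,315:]=0;m[:150]=0;m[250:]=0
m=cv2.morphologyEx(m,cv2.MORPH_CLOSE,np.ones((7,7)))*255
print(m.sum()/255,cv2.boundingRect(m))
v,c=fitbox(w,m,DIE,[.5,-.181,-.45],0);print(v,np.degrees(v[2]),c)
plan([v[0],v[1],0.10],np.degrees(v[2]))
E
```

```text
4095.0 (242, 161, 64, 76)
[ 0.49596228 -0.18317963 -0.54291681] -31.10684206829664 0.04479302832244009
shift [-9.6 -3.9 89.8] turn 6.6 cur closing -24.51 q6 -0.04 t 3.3167
```

>>> apply_moves(deltas=[60,-9.6,-3.9,30,6.6,60,-9.6,-3.9,60,6.6,60,-9.6,-3.9,85,6.6,60,-9.6,-3.9,100,6.6,60,-9.6,-3.9,100,6.6,60,-9.6,-3.9,100,6.6])

```text
clock: 3.82
position: [0.4961, -0.1838, 0.0894]
ee_rot: [-0.001, 0.871, 0.491, -0.0]
contact_force: [0.3, -0.2, -0.1]
width: 0.06
gripper_force: 0.0
```

```bash
python3 - <<'E'
from h import *
plan([.496,-.1832,.052],-31.1);print(get_state()["position"])
E
```

```text
shift [ 0.4 -0.3 37.4] turn -0.04 cur closing -31.14 q6 0.06 t 3.8167
[ 0.49612358 -0.18376524  0.08935177]
```

>>> apply_moves(deltas=[60,0,0,20,0,60,0,0,37,0,60,0,0,37,0,10,0,0,37,0,10,0,0,37,0,10,0,0,37,0,10,0,0,37,0,10,0,0,37,0,10,0,0,37,0], squeeze=40)

```text
clock: 4.57
position: [0.4973, -0.1851, 0.054]
ee_rot: [0.001, 0.871, 0.491, 0.001]
contact_force: [-1.7, 1.0, 7.0]
width: 0.0187
gripper_force: 41.9
```

```bash
python3 - <<'E'
from h import *
plan([.524,.102,.22],-10.5)
E
```

```text
shift [ 259.5 -125.5 -166.2] turn -20.71 cur closing -31.21 q6 0.06 t 4.5667
```

>>> apply_moves(deltas=[10,0,0,-15,0,10,0,0,-45,0,10,0,0,-80,0,10,0,0,-115,0,10,30,-15,-140,-4,10,65,-31,-166,-8,10,101,-49,-166,-12,10,137,-66,-166,-16,10,173,-84,-166,-21,10,209,-101,-166,-21,10,240,-116,-166,-21,10,260,-125,-166,-21])

```text
clock: 5.57
position: [0.5237, 0.1058, 0.2184]
ee_rot: [-0.001, 0.767, 0.642, 0.001]
contact_force: [-0.2, -0.4, -2.6]
width: 0.0193
gripper_force: 40.6
```

>>> apply_moves(deltas=[10,0,0,0,0,10,0,0,0,0])

```text
clock: 5.73
position: [0.5239, 0.1034, 0.2181]
ee_rot: [-0.0, 0.766, 0.643, -0.0]
contact_force: [-0.4, -1.1, -2.3]
width: 0.019
gripper_force: 40.6
```

```bash
python3 - <<'E'
from h import *
w=get_image("wrist");save(w,"w2");s=get_state();print(s["position"],s["clock"],s["contact_force"],s["gripper_force"])
for n,z in [("stop",.014),("channel",.014),("jaw_exit",.014),("holder",0),("knob_top",.091)]:
    print(n,[(np.round(r["point"]).tolist(),round(r["score"],2),np.round(at_z(w,r["point"],z),4)) for r in place_of(n,w)])
E
```

```text
[0.52391099 0.10228179 0.21812945] 5.7833 [-0.81590927 -0.64968896 -2.70866821] 40.59657275676727
stop [([287.0, 52.0], 0.55, array([0.5533, 0.2177, 0.014 ]))]
channel [([280.0, 94.0], 0.8, array([0.5409, 0.1839, 0.014 ]))]
jaw_exit [([276.0, 169.0], 0.8, array([0.5248, 0.1148, 0.014 ])), ([286.0, 53.0], 0.42, array([0.5528, 0.2174, 0.014 ]))]
holder [([274.0, 130.0], 0.72, array([0.5298, 0.1518, 0.    ])), ([279.0, 94.0], 0.27, array([0.5404, 0.1844, 0.    ]))]
knob_top []
```

View pics/w2.png

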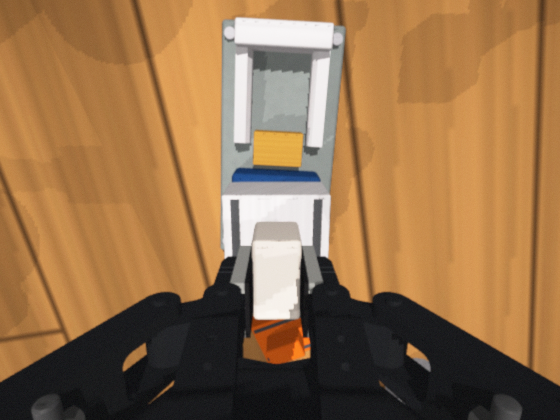

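The held die is square with the tool. Beyond it the channel runs from (280,145) up to the stop at about (285,47), with the brass jaw at (278,148). The holder is turned a few degrees relative to the tool. I'll measure its plate edges precisely.

```bash
python3 - <<'E'
from h import *
w=get_image("wrist");f=cv2.GaussianBlur(w["frame"],(3,3),0);hsv=cv2.cvtColor(f,cv2.COLOR_RGB2HSV)
S=hsv[:,:,1].astype(float)
L=[];Rr=[]
def cross(row,c0,c1,st):
    for c in range(c0,c1,st):
        a,b=S[row,c],S[row,c+st]
        if a>=80>b: return c+st*(a-80)/(a-b)
for r in range(50,180,3):
    a=cross(r,200,245,1);b=cross(r,365,315,-1)
    if a: L.append(at_z(w,(a,r),.014)[:2])
    if b: Rr.append(at_z(w,(b,r),.014)[:2])
L=np.array(L);Rr=np.array(Rr)
for n,A in(("L",L),("R",Rr)):
    vx,vy,x,y=cv2.fitLine(A.astype(np.float32),cv2.DIST_HUBER,0,.0005,.0005).ravel()
    d=np.array([vx,vy])*np.sign(vy);res=np.abs((A-[x,y])@np.array([d[1],-d[0]]))
    print(n,len(A),"yaw",np.degrees(np.arctan2(-d[0],d[1])),x,y,res.mean(), "x at y=.18",x+(.18-y)*d[0]/d[1])
# top end edge of plate
E2=[]
def crossv(c):
    for r in range(5,40):
        a,b=S[r,c],S[r+1,c]
        if a>=80>b: return r+(a-80)/(a-b)
for c in list(range(224,236,2)): 
    r=crossv(c); print(c,r, None if r is None else np.round(at_z(w,(c,r),.014),4))
o=cv2.resize(w["frame"][0:190,190:380,::-1],None,fx=3.1,fy=3.1,interpolation=cv2.INTER_CUBIC);cv2.imwrite("pics/w2c.png",o)
plan([.5395,.182,.2],-15)
E
```

```text
L 44 yaw -12.926833 0.48089573 0.16525109 2.187189501293039e-05 x at y=.18 0.48428094
R 44 yaw -13.024732 0.5900306 0.15420419 7.953599761884924e-05 x at y=.18 0.59599775
224 16.35 [0.505  0.2539 0.014 ]
226 16.483333333333334 [0.5067 0.2535 0.014 ]
228 16.533333333333335 [0.5084 0.2531 0.014 ]
230 16.52542372881356 [0.5101 0.2528 0.014 ]
232 15.558823529411764 [0.512  0.2532 0.014 ]
234 13.68421052631579 [0.5141 0.2544 0.014 ]
shift [82.1  0.5 18.4] turn 4.7 cur closing -10.3 q6 0.24 t 6.0833
```

View pics/w2c.png

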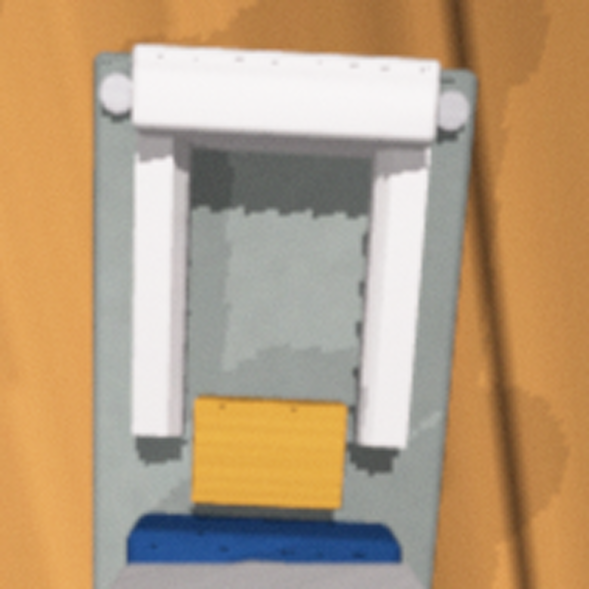

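Holder yaw is −13.0° and the plate width checks (109 vs 110 mm). The jaw face is at about (277,130) and the stop front at about (280,44). Next I check the die's position in the grip and the play.

```bash
python3 - <<'E'
from h import *
w=get_image("wrist");s=get_state();M=rot(s["ee_rot"]);P=s["position"]
pp=lambda x,y,z:np.round(proj(w,P+M@np.array([x,y,z])),1)
print("expected top-front",pp(.03,-.025,.024),pp(.03,.025,.024),"bottom-front",pp(.03,-.025,.054),pp(.03,.025,.054))
d=np.array([.2245,.9745]);ch=np.array([.5406,.1820])
for n,p,z in(("jaw",(277,129.7),.038),("stop",(280,43.5),.044)): print(n,(at_z(w,p,z)[:2]-ch)@d)
f=w["frame"].astype(int).sum(2); print([int(f[r,260:290].mean()) for r in range(168,204)])
hsv=cv2.cvtColor(w["frame"],cv2.COLOR_RGB2HSV);print(hsv[210,212:236,1].tolist(),hsv[210,316:340,1].tolist())
E
```

```text
expected top-front [222.6 197.2] [332.  197.2] bottom-front [231.  183.3] [323.2 183.3]
jaw -0.031243234452376412
stop 0.037641233197282
[153, 167, 172, 181, 205, 238, 255, 260, 259, 251, 249, 250, 272, 369, 471, 500, 504, 505, 504, 506, 505, 506, 506, 507, 510, 516, 574, 680, 725, 733, 730, 727, 730, 730, 730, 729]
[151, 152, 150, 148, 151, 149, 149, 117, 24, 5, 5, 3, 3, 2, 2, 2, 2, 3, 9, 8, 7, 8, 12, 10] [3, 3, 5, 3, 0, 4, 8, 4, 3, 5, 4, 4, 6, 18, 77, 146, 157, 159, 156, 156, 156, 159, 157, 158]
```

```bash
python3 - <<'E'
from h import *
plan([.5422,.1835,.102],-12.97)
E
```

```text
shift [ 84.    2.9 116.4] turn 2.68 cur closing -10.29 q6 0.24 t 6.1333
```

>>> apply_moves(deltas=[10,28,1,0,1,10,60,2,10,2.7,10,84,2.9,35,2.7,10,84,2.9,65,2.7,10,84,2.9,95,2.7,10,84,2.9,110,2.7,10,84,2.9,116,2.7,10,84,2.9,116,2.7,10,84,2.9,116,2.7])

```text
clock: 6.88
position: [0.543, 0.1842, 0.1031]
ee_rot: [0.0, 0.782, 0.623, 0.001]
contact_force: [1.1, -0.0, -1.6]
width: 0.0189
gripper_force: 40.5
```

```bash
python3 - <<'E'
from h import *
w=get_image("wrist");save(w,"w3");plan([.5422,.1835,.068],-12.97);print(get_state()["position"])
E
```

```text
shift [-1.2 -1.1 35.8] turn 0.03 cur closing -12.94 q6 0.43 t 6.9333
[0.54345677 0.18439273 0.1038026 ]
```

View pics/w3.png

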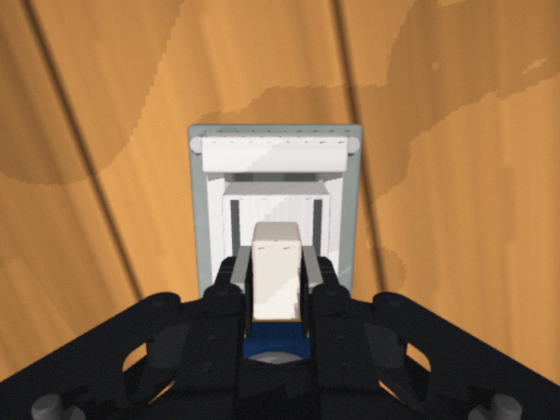

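The die hangs over the channel, square with the rails. The stop is in front at rows 137–172 and the die's front edge is at about row 183–195. I'll work out the residual offset from this image.

```bash
python3 - <<'E'
from h import *
w=get_image("wrist");s=get_state();M=rot(s["ee_rot"]);P=s["position"];f=w["frame"]
S=cv2.cvtColor(cv2.GaussianBlur(f,(3,3),0),cv2.COLOR_RGB2HSV)[:,:,1].astype(float)
tl=lambda p,z:1000*(M.T@(at_z(w,p,z)-P))
def cr(v,th):
    for i in range(len(v)-1):
        if (v[i]-th)*(v[i+1]-th)<=0 and v[i]!=v[i+1]: return i+(v[i]-th)/(v[i]-v[i+1])
A=[];B=[]
for r in range(150,270,4):
    A.append(tl((170+cr(S[r,170:220],80),r),.014)[:2]);B.append(tl((380-cr(S[r,380:330:-1],80),r),.014)[:2])
A=np.array(A);B=np.array(B)
pa=np.polyfit(A[:,0],A[:,1],1);pb=np.polyfit(B[:,0],B[:,1],1)
print("edges tool y vs x",pa,pb,"mid at x=0",(pa[1]+pb[1])/2,"width",pb[1]-pa[1],"angle",np.degrees(np.arctan((pa[0]+pb[0])/2)))
G=f.astype(float).sum(2);zt=P[2]-.024
# stop front edge top (z .044), die front
print("col profile 250-300 rows 120-205",[int(x) for x in G[120:205,245:305].mean(1)])
print("row 190 left/right", [int(x) for x in G[205:215,200:240].mean(0)],[int(x) for x in G[205:215,315:355].mean(0)])
for r in(126,168,172,183,194): print(r,np.round([tl((277,r),z)[0] for z in(.014,.044,zt,zt-.03)],1))
for c in(219,220,221,222,329,330,331,332): print(c,np.round(tl((c,210),zt)[1],1))
print(P,s["contact_force"])
E
```

```text
edges tool y vs x [ 1.09671913e-03 -5.67685960e+01] [5.53953136e-03 5.18585627e+01] mid at x=0 -2.4550166524673216 width 108.62715871803638 angle 0.190113874551576
col profile 250-300 rows 120-205 [383, 383, 382, 369, 349, 357, 402, 429, 430, 426, 407, 395, 421, 454, 488, 501, 522, 597, 677, 695, 700, 691, 681, 699, 698, 693, 690, 691, 696, 700, 702, 704, 705, 706, 705, 703, 701, 699, 698, 696, 694, 690, 688, 686, 684, 683, 681, 676, 673, 669, 646, 572, 453, 321, 262, 257, 254, 255, 256, 255, 265, 344, 448, 485, 490, 492, 494, 495, 497, 498, 499, 499, 499, 506, 555, 646, 693, 699, 686, 674, 695, 701, 699, 697, 694]
row 190 left/right [490, 488, 489, 486, 487, 488, 502, 590, 689, 708, 709, 710, 708, 709, 709, 708, 708, 708, 707, 707, 706, 684, 649, 690, 706, 708, 711, 715, 716, 701, 586, 333, 284, 280, 278, 273, 272, 279, 362, 570] [248, 248, 243, 244, 241, 251, 351, 545, 662, 676, 677, 679, 683, 668, 610, 595, 655, 664, 662, 662, 662, 663, 661, 655, 602, 485, 445, 443, 442, 442, 439, 439, 439, 439, 437, 438, 439, 432, 415, 392]
126 [58.5 60.  61.8 60.3]
168 [32.2 37.3 43.5 38.4]
172 [29.6 35.1 41.7 36.2]
183 [22.4 28.9 36.7 30.2]
194 [15.  22.5 31.6 24.1]
219 -27.0
220 -26.6
221 -26.1
222 -25.6
329 23.7
330 24.2
331 24.7
332 25.1
[0.54356973 0.18446561 0.1041232 ] [-0.51774823  1.01405185 -2.72549303]
```

>>> apply_moves(deltas=[10,0,-1.3,5,0,10,0,-1.3,10,0,10,0,-1.3,14,0,10,0,-1.3,17,0,10,0,-1.3,20,0,10,0,-1.3,22,0,10,0,-1.3,22,0])

```text
clock: 7.57
position: [0.5411, 0.1847, 0.0801]
ee_rot: [0.0, 0.782, 0.623, 0.0]
contact_force: [0.9, 0.0, -2.9]
width: 0.0187
gripper_force: 40.6
```

>>> apply_moves(deltas=[10,0,0,3,0,10,0,0,6,0,10,0,0,8,0,10,0,0,9.5,0,10,0,0,10,0,10,0,0,10,0])

```text
clock: 8.07
position: [0.5411, 0.1847, 0.0703]
ee_rot: [0.0, 0.782, 0.623, 0.0]
contact_force: [1.1, -0.2, -3.2]
width: 0.0193
gripper_force: 40.5
```

>>> apply_moves(deltas=[10,0,0,1,0,10,0,0,2,0,10,0,0,2.5,0,10,0,0,2.5,0])

```text
clock: 8.4
position: [0.5411, 0.1848, 0.0681]
ee_rot: [0.0, 0.782, 0.623, 0.0]
contact_force: [1.4, 0.3, -1.3]
width: 0.0189
gripper_force: 40.6
```

>>> apply_moves(deltas=[10,0,0,0.6,0,10,0,0,0.6,0,50,0,0,0.6,0,50,0,0,0.6,0,50,0,0,0.6,0,70,0,0,-20,0,70,0,0,-50,0,70,0,0,-85,0,70,0,0,-115,0,70,0,0,-130,0,70,0,0,-130,0])

```text
clock: 9.32
position: [0.543, 0.1853, 0.2021]
ee_rot: [0.002, 0.782, 0.623, 0.004]
contact_force: [0.8, -0.0, 0.2]
width: 0.0699
gripper_force: 0.0
```

```bash
python3 - <<'E'
from h import *
ch=np.array([.5406,.182]);d=np.array([.2245,.9745]);k=ch-d*.108;print("knob est",k)
plan([k[0]-.05*d[0],k[1]-.05*d[1],.20],-12.97)
plan([k[0],k[1],.20],-12.97+70);plan([k[0],k[1],.20],-12.97);print(get_state()["qpos"])
E
```

```text
knob est [0.516354 0.076754]
shift [-161.8   -1.8    1.5] turn 0.08 cur closing -12.89 q6 0.43 t 9.3167
shift [-111.8   -1.8    1.7] turn -69.92 cur closing -12.89 q6 0.43 t 9.3167
shift [-111.8   -1.8    1.7] turn 0.08 cur closing -12.89 q6 0.43 t 9.3167
[2.07549836e-01 2.99075606e-01 1.58948189e+00 2.13035484e-04
 1.24482046e+00 4.32524877e-01]
```

>>> apply_moves(deltas=[75,-35,0,0,-7,75,-70,-1,0,-14,75,-100,-2,0,-21,75,-112,-2,0,-28,75,-112,-2,0,-35,75,-112,-2,0,-42,75,-112,-2,0,-49,75,-112,-2,0,-56,75,-112,-2,0,-63,75,-112,-2,0,-70,75,-112,-2,0,-70,75,-112,-2,0,-70])

```text
clock: 10.32
position: [0.513, 0.076, 0.1967]
ee_rot: [-0.001, 0.285, 0.959, -0.0]
contact_force: [1.2, 0.0, -0.2]
width: 0.0747
gripper_force: 0.0
```

```bash
python3 - <<'E'
from h import *
w=get_image("wrist");save(w,"w4");s=get_state();print(s["position"],s["clock"],s["qpos"])
for n,z in [("knob_top",.091),("collar_top",.053),("channel",.014),("die",.014)]:
    print(n,[(np.round(r["point"],1).tolist(),round(r["score"],2),np.round(at_z(w,r["point"],z),4)) for r in place_of(n,w)[:3]])
print("est knob px",proj(w,[.5164,.0768,.091]))
plan([.5164,.0768,.2],57)
E
```

```text
[0.51322903 0.07603993 0.1969101 ] 10.3667 [ 1.28166794e-02  2.28290894e-01  1.70487248e+00  1.72126912e-04
  1.21041702e+00 -9.80867777e-01]
knob_top [([276.2, 215.1], 0.86, array([0.5164, 0.074 , 0.091 ]))]
collar_top []
channel []
die [([394.0, 147.4], 0.74, array([0.541 , 0.1849, 0.014 ])), ([156.2, 247.7], 0.58, array([ 0.5005, -0.0561,  0.014 ]))]
est knob px [279.44606484 213.10982579]
shift [-1.8  2.1 -2.3] turn 0.03 cur closing 57.03 q6 -0.98 t 10.5667
```

View pics/w4.png

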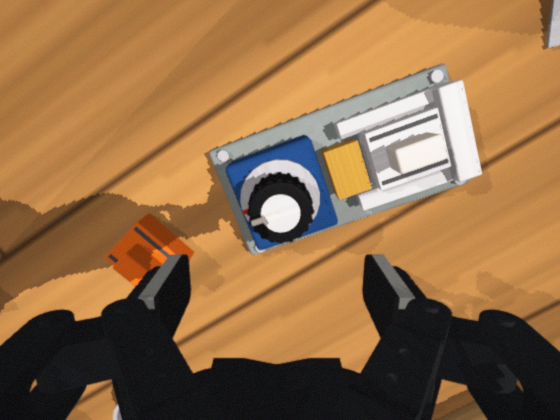

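The die sits between the rails at (410,150), with the jaw behind it at (348,168). The knob disc is at (281,213) with its pointer towards (258,220), and the collar's red mark is at about (247,212). The view matches my estimate, so I descend over the knob.

>>> apply_moves(deltas=[75,-2.3,2.4,30,0,75,-2.3,2.4,60,0,75,-2.3,2.4,85,0,75,-2.3,2.4,105,0,75,-2.3,2.4,117,0,75,-2.3,2.4,117,0,75,-2.3,2.4,117,0])

```text
clock: 11.15
position: [0.5169, 0.0768, 0.0806]
ee_rot: [-0.001, 0.283, 0.959, -0.0]
contact_force: [0.2, -0.4, -0.2]
width: 0.0748
gripper_force: 0.0
```

```bash
python3 - <<'E'
from h import *
s=get_state();print(s["position"],s["contact_force"],s["moment"]);plan([.517,.0768,.080],57)
E
```

```text
[0.51687335 0.07678485 0.08056017] [ 0.19712701 -0.44329137 -0.2232822 ] [-0.0167668  -0.02432834 -0.05611578]
shift [-0.1  0.1  0.6] turn 0.06 cur closing 57.06 q6 -0.98 t 11.15
```

Close at 30 N.

>>> apply_moves(deltas=[40,0,0,0,0,40,0,0,0,0,40,0,0,0,0,40,0,0,0,0,40,0,0,0,0,40,0,0,0,0], squeeze=30)

```text
clock: 11.65
position: [0.5178, 0.0764, 0.0824]
ee_rot: [0.001, 0.283, 0.959, -0.0]
contact_force: [-0.8, -1.5, 6.4]
width: 0.0454
gripper_force: 30.4
```

```bash
python3 - <<'E'
from h import *
s=get_state();M=rot(s["ee_rot"]);print(s["position"],"Ftool",M.T@s["contact_force"],"Mz",s["moment"],s["width"],s["gripper_force"],s["qpos"][5]);
w=get_image("wrist");save(w,"w5")
E
```

```text
[0.51776912 0.07636054 0.08240096] Ftool [-0.18263276 -1.66439638 -6.41775943] Mz [-0.31621716  0.20414465  0.01817324] 0.04542734010553275 30.4160937666893 -0.982313151898342
```

View pics/w5.png

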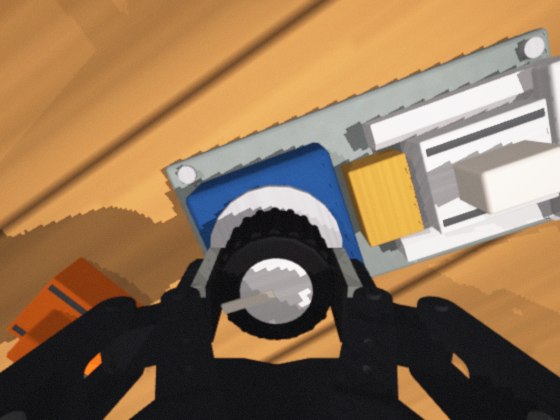

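Good grip, with the knob centred between the pads at (275,290). I turn clockwise, easing the tool up slightly to relieve the vertical load.

>>> apply_moves(deltas=[40,0,0,-1.5,4,40,0,0,-1.5,9,40,0,0,-1.5,15,40,0,0,-1.5,21,40,0,0,-1.5,27,40,0,0,-1.5,33,40,0,0,-1.5,39,40,0,0,-1.5,45,40,0,0,-1.5,50,40,0,0,-1.5,54,40,0,0,-1.5,57])

```text
clock: 12.62
position: [0.5171, 0.0759, 0.0826]
ee_rot: [0.001, 0.707, 0.707, -0.001]
contact_force: [-0.1, -3.0, -0.8]
width: 0.0452
gripper_force: 33.6
```

```bash
python3 - <<'E'
from h import *
s=get_state();M=rot(s["ee_rot"]);print(s["position"],"Ftool",M.T@s["contact_force"],"Mz",s["moment"],s["width"],s["gripper_force"],s["qpos"][5]);
w=get_image("wrist");save(w,"w6");plan([.517,.0768,.08],0)
E
```

```text
[0.51705177 0.0759179  0.08256382] Ftool [-3.00713388 -0.13904646  0.84947107] Mz [-0.48568923  0.0051373   0.34394323] 0.0452311056134483 33.601117730140686 0.01496820908793322
shift [ 0.9 -0.1  2.6] turn -0.07 cur closing -0.07 q6 0.02 t 12.6667
```

View pics/w6.png

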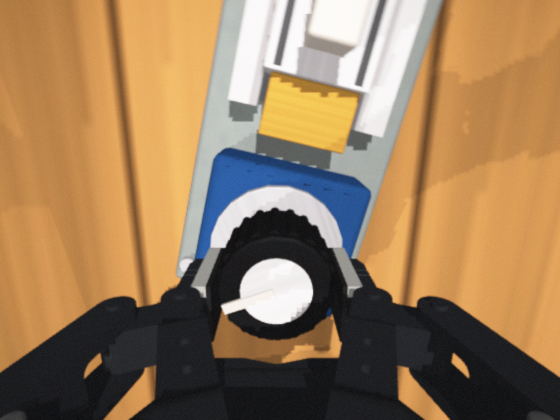

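The pointer hasn't moved relative to the fingers, so the grip isn't slipping. The jaw (311,110) has advanced towards the die. I continue in smaller steps, watching the torque.

>>> apply_moves(deltas=[40,0.5,0,0,4,40,0.5,0,0,8,40,0.5,0,0,12,40,0.5,0,0,15], squeeze=29)

```text
clock: 13.0
position: [0.5168, 0.076, 0.0826]
ee_rot: [0.001, 0.793, 0.609, -0.001]
contact_force: [-0.6, -4.9, -1.4]
width: 0.0452
gripper_force: 33.7
```

```bash
cat > m.py <<'E'
from h import *
s=get_state();M=rot(s["ee_rot"]);y=M[:,1];print("yaw",np.degrees(np.arctan2(y[1],y[0])),"Ft",np.round(M.T@s["contact_force"],1),"Mz",s["moment"][2],"effort6",s["effort"][5],s["gripper_force"],s["clock"])
E
python3 m.py
```

```text
yaw -14.91030902279116 Ft [-4.9  0.7  1.4] Mz 0.3224806043513264 effort6 -0.10939481668174267 33.67880344390869 13.0
```

>>> apply_moves(deltas=[40,0,0,0,3,40,0,0,0,6])

```text
clock: 13.17
position: [0.5168, 0.076, 0.0826]
ee_rot: [0.001, 0.824, 0.567, -0.001]
contact_force: [-0.7, -3.9, -1.9]
width: 0.045
gripper_force: 33.7
```

```bash
python3 m.py
```

```text
yaw -20.877619782808278 Ft [-3.9  0.7  1.9] Mz 0.29128381282103555 effort6 -0.21995881106704473 33.66799056529999 13.1667
```

>>> apply_moves(deltas=[40,0,0,0,3,40,0,0,0,6])

```text
clock: 13.33
position: [0.5166, 0.076, 0.0825]
ee_rot: [0.001, 0.852, 0.524, -0.001]
contact_force: [-1.2, -4.7, -0.2]
width: 0.0448
gripper_force: 33.9
```

```bash
python3 m.py
```

```text
yaw -26.864848806627315 Ft [-4.7  1.1  0.2] Mz 0.48152761878029715 effort6 -0.05188426002860069 33.86133134365082 13.3333
```

>>> apply_moves(deltas=[40,0,0,0,3,40,0,0,0,6])

```text
clock: 13.5
position: [0.5166, 0.0761, 0.0825]
ee_rot: [0.001, 0.878, 0.478, -0.001]
contact_force: [-1.3, -3.9, -1.6]
width: 0.045
gripper_force: 33.8
```

```bash
python3 m.py; python3 - <<'E'
from h import *
w=get_image("wrist");save(w,"w7")
E
```

```text
yaw -32.84993110772409 Ft [-4.   1.   1.6] Mz 0.44657208484936395 effort6 -0.06495165405794978 33.79799008369446 13.5
```

Torque stepped from 0.29 to 0.48 N m between yaw −21° and −27°, which marks slip onset. I check the jaw now and after a further turn.

```bash
cat > j.py <<'E'
from h import *
w=get_image("wrist");hsv=cv2.cvtColor(w["frame"],cv2.COLOR_RGB2HSV)
d=np.array([.2245,.9745]);ch=np.array([.5406,.182])
Hh,S,V=[hsv[:,:,i].astype(int) for i in range(3)]
m=((abs(Hh-22)<5)&(S>190)&(V>150)).astype(np.uint8)
n,l,st,c=cv2.connectedComponentsWithStats(m)
i=1+np.argmax(st[1:,4]);ys,xs=np.where(l==i)
A=np.array([(at_z(w,(x,y),.038)[:2]-ch)@d for x,y in zip(xs,ys)])
print("jaw comp",st[i],c[i].round(),"along max/min mm",np.percentile(A,98)*1000,np.percentile(A,2)*1000)
# pointer relative to tool: bright disc region
save(w,"j")
E
python3 j.py
```

```text
Traceback (most recent call last):
  File "j.py", line 7, in <module>
    i=1+np.argmax(st[1:,4]);ys,xs=np.where(l==i)
        ~~~~~~~~~^^^^^^^^^^
ValueError: attempt to get argmax of an empty sequence
```

>>> apply_moves(deltas=[40,0,0,0,3,40,0,0,0,6,40,0,0,0,9,40,0,0,0,12])

```text
clock: 13.93
position: [0.5164, 0.0762, 0.0825]
ee_rot: [0.001, 0.923, 0.384, -0.001]
contact_force: [-1.6, -5.4, 1.1]
width: 0.0448
gripper_force: 33.8
```

```bash
python3 m.py;python3 j.py; cp pics/j.png pics/w8.png
```

```text
yaw -44.81082662854694 Ft [-5.   2.7 -1. ] Mz 0.4186340969221443 effort6 -0.0659361993893981 33.80804121494293 13.9333Traceback (most recent call last):
  File "j.py", line 7, in <module>
    i=1+np.argmax(st[1:,4]);ys,xs=np.where(l==i)
        ~~~~~~~~~^^^^^^^^^^
    return _wrapfunc(a, 'argmax', axis=axis, out=out, **kwds)
    return bound(*args, **kwds)
ValueError: attempt to get argmax of an empty sequence
cp: cannot stat 'pics/j.png': No such file or directory
```

```bash
cat > j.py <<'E'
from h import *
d=np.array([.2245,.9745]);ch=np.array([.5406,.182])
ex_t=np.array([.06938,.00025,-.12647]);w=get_image("wrist");save(w,"w8");s=get_state()
Rt=rot(s["ee_rot"]).T@rot(w["orientation"]);ex=rot(s["ee_rot"]).T@(w["position"]-s["position"])
def jaw(bgr,pos,q,name):
    Mq=rot(np.array(q)/np.linalg.norm(q));C=Mq@Rt;cp=np.array(pos)+Mq@ex
    hsv=cv2.cvtColor(bgr,cv2.COLOR_BGR2HSV).astype(int)
    m=((hsv[:,:,0]>19)&(hsv[:,:,0]<28)&(hsv[:,:,1]>150)&(hsv[:,:,2]>140)).astype(np.uint8)
    n,l,st,c=cv2.connectedComponentsWithStats(m)
    if n<2: print(name,"none");return
    i=1+np.argmax(st[1:,4]);ys,xs=np.where(l==i)
    D=(C@np.linalg.inv(w["K"])@np.c_[xs,ys,np.ones(len(xs))].T).T
    W=cp+D*((.038-cp[2])/D[:,2])[:,None];A=(W[:,:2]-ch)@d*1000
    print(name,st[i],"along 2/98%",np.percentile(A,[2,98]).round(1))
b=cv2.imread("pics/w6.png");print(cv2.cvtColor(b[110:111,305:308],cv2.COLOR_BGR2HSV))
jaw(cv2.imread("pics/w5.png"),[.5178,.0764,.0824],[.001,.283,.959,0],"w5")
jaw(b,[.5171,.0759,.0826],[.001,.707,.707,-.001],"w6")
jaw(cv2.imread("pics/w7.png"),[.5166,.0761,.0825],[.001,.878,.478,-.001],"w7")
jaw(w["frame"][:,:,::-1].copy(),s["position"],s["ee_rot"],"w8")
E
python3 j.py
```

```text
[[[ 21 165 244]
  [ 22 166 244]
  [ 22 166 244]]]
w5 [ 350  155   73   90 4150] along 2/98% [-60.5 -33.5]
w6 [ 260   78   96   70 4464] along 2/98% [-54.3 -29.9]
w7 [ 180   76   85   78 3843] along 2/98% [-51. -27.]
w8 [ 153   82   91   91 3653] along 2/98% [-50.8 -26.8]
```

Jaw front stayed at −27 mm over the last 12°, so the knob is slipping, by about 20° so far. I add 8.5° to reach about 28°, then let go and lift off.

>>> apply_moves(deltas=[40,0,0,0,3,40,0,0,0,6,40,0,0,0,8.5,40,0,0,0,8.5,75,0,0,0,8.5,75,0,0,0,8.5,75,0,0,0,8.5,75,0,0,0,8.5,75,0,0,-25,8.5,75,0,0,-55,8.5,75,0,0,-90,8.5,75,0,0,-110,8.5])

```text
clock: 15.03
position: [0.5186, 0.0777, 0.1958]
ee_rot: [0.0, 0.949, 0.314, 0.002]
contact_force: [0.9, -0.3, 0.8]
width: 0.075
gripper_force: 0.0
```

>>> apply_moves(deltas=[75,0,-35,0,0,75,0,-70,0,0,75,0,-100,0,0,75,0,-110,0,0,75,0,-110,0,0,75,0,-110,0,0])

```text
clock: 15.53
position: [0.452, 0.1657, 0.1927]
ee_rot: [0.0, 0.949, 0.315, 0.001]
contact_force: [0.6, -0.1, 0.2]
width: 0.0749
gripper_force: 0.0
```

```bash
python3 m.py; python3 - <<'E'
from h import *
w=get_image("wrist");p=proj(w,[.5285,.128,.04]);print(p,proj(w,[.5168,.0765,.091]))
a=get_image("scene");b=get_image("top")
A=cv2.resize(a["frame"][185:310,270:400,::-1],(400,385),interpolation=cv2.INTER_CUBIC)
B=cv2.resize(b["frame"][170:240,190:290,::-1],(400,280),interpolation=cv2.INTER_CUBIC)
W=cv2.resize(w["frame"][:,:,::-1],(400,300))
o=np.zeros((600,800,3),np.uint8);o[:300,:400]=W;o[300:580,:400]=B;o[:385,400:]=A
cv2.imwrite("pics/fin.png",o);save(w,"w9")
E
```

```text
yaw -53.3010035529584 Ft [ 0.4  0.5 -0.2] Mz 0.031661070838727 effort6 0.017044938867911696 0.0 15.5333
[370.1202595  146.72277303] [434.00545484 212.20535319]
```

View pics/fin.png

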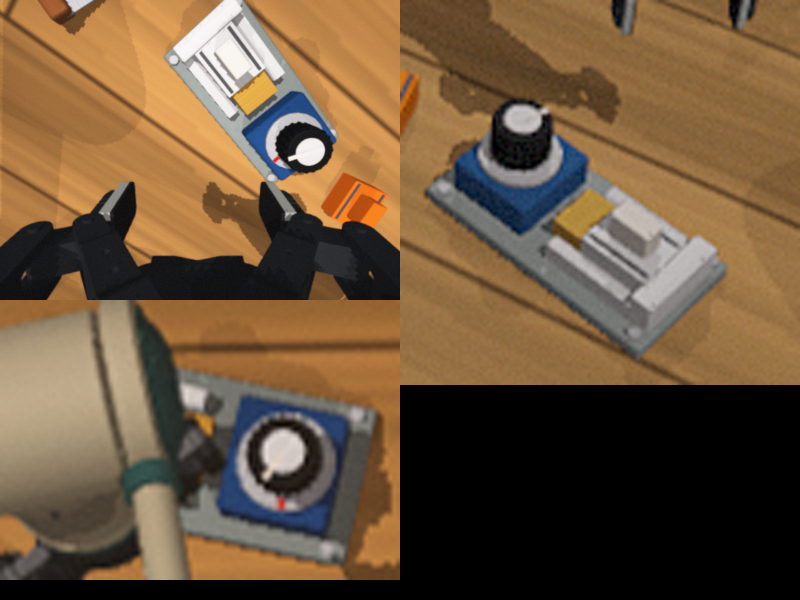

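The final views show the die flat between jaw and stop. In the top view the pointer stands about 26° clockwise of the red collar mark; the two were aligned at the start. That is about 0.45–0.5 rad of slip, and the gripper is clear.

```bash
python3 -c "
from rig import *
print(sign_off())"
```

```text
the job is handed in; nothing more can be done
None
```

The die is flat in the channel and clamped against the end stop. The knob slipped about 26–28° (a little over two clicks) and was released. The cutter, shaker and scraper were left alone, and I handed the job in at about 16 s on the robot's clock.

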